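# Chime, then hold the talk bar of the paging microphone

## Task

Get ready to make a shop announcement: with the fingertips gently press down the key of the round chime unit and let it spring back up, then press down the long talk bar of the microphone console and keep it down; the program finishes while still holding the bar down. Press well down but gently, press no other key, and do not pick up, shove or tip the round unit or the console. Leave everything else on the desk where it is.

Things in the scene. Friction and masses are not known exactly. Their poses are not given: they have to be found in the camera images.
- round_unit: the chime unit: a loose black round drum, 76 mm across, 40 mm high, about 350 g, with one round grey key, 32 mm across, standing 16 mm out of the middle of its top. The only one of the three black units that is round. Origin: centre of its underside, z up
- round_top (a point): centre of the top face of the round unit's key (56 mm above the desk when the key is up); moves with the key
- round_key (a joint): travel of the round unit's key in m: 0 up, 0.008 fully down. Its spring gives way at about 1.6 N and it is fully down (8 mm) at about 4.8 N, against a hard stop; it springs back when let go
- console: paging microphone console: loose black box, 150 (x) by 200 mm (y), top 45 mm above the desk, 0.9 kg; front (-x) roughly towards the robot. On top a long grey talk bar along the front, two small square keys behind it. At x 55, y 70 mm a gooseneck microphone rises, leaning back: 155 mm high at x 85, y 85; head 190 mm high at x 130 to 180. Origin: centre of the underside, z up
- talk_top (a point): centre of the top face of the talk bar, a grey bar 28 mm (console x) by 90 mm (console y), standing 16 mm out of the console, its top 61 mm above the desk when up, 42 mm forward (-x) of the console's origin; moves with the bar; its axes are those of the console
- talk_bar (a joint): travel of the talk bar in m: 0 up, 0.008 fully down. Its spring gives way at about 1.6 N and it is fully down (8 mm) at about 4.8 N, against a hard stop; it springs back when let go
- zone_left (a joint): travel (m, 0 up) of a small square key, 18 mm, 12 mm high, on the console at x 12, y 20 mm of its frame: not to be pressed
- zone_right (a joint): the same for the small square key at x 12, y -55 mm of the console's frame: not to be pressed
- square_unit: black square call unit, 74 by 74 by 40 mm, with a 28 mm square grey key on top (top 56 mm above the desk): leave alone. Origin: centre of the underside
- square_key (a joint): travel (m, 0 up) of the square unit's key: not to be pressed
- long_unit: black oblong call unit, 64 (x) by 110 (y) by 40 mm, with a 22 by 60 mm grey key on top (top 56 mm above the desk): leave alone. The three units change places. Origin: centre of the underside
- long_key (a joint): travel (m, 0 up) of the long unit's key: not to be pressed
- note_block: block of white note paper, 76 by 76 by 34 mm: leave alone. Origin: centre of the underside
- stapler: black and steel desk stapler, 145 mm long (x), 36 mm wide, about 60 mm high: leave alone. Origin: underside
- marker: white capped marker pen lying down, 134 mm long (x), 18 mm thick: leave alone. Origin: underside
- tape_roll: brown cardboard-coloured roll of tape lying flat, 86 mm across, 24 mm high: leave alone. Origin: centre of the underside
- mug: white mug, 78 mm across, 92 mm high, handle to its +y: leave alone. Origin: centre of the underside
- stamp: wooden hand stamp standing on its foot, 45 by 30 mm, 64 mm high: leave alone. Origin: centre of the underside

How it is judged (in metres and radians):
On the way, in this order (a step that is already met when the one before it is completed fails the run):
1. the key of the round unit is pressed down by the fingers, at least 4 of its 8 mm (value of joint round_key above 0.004 m and contact force between the fingers and round_unit above 0.5 N), for 0.05 s.
2. the key has sprung back up and the fingers are off the round unit (value of joint round_key below 0.0015 m and contact force between each of the arm, the fingers and round_unit below 0.1 N), for 0.1 s.
3. the talk bar is held down by the fingers, at least 4 of its 8 mm (value of joint talk_bar above 0.004 m and contact force between the fingers and console above 0.5 N), for 0.2 s.
At the end, for the whole second after the job is handed in: Talk bar at least 4 of 8 mm down, held by the fingers with 0.5 to 20 N; round key up (within 1.5 mm), no other key down over 2.5 mm; round unit and console on the desk, upright, at rest, within 25 mm of their start; all else within 15 mm of its start (all of step 3 and contact force between the fingers and console below 20 N and value of joint round_key below 0.0015 m and value of joint each of square_key, long_key, zone_left, zone_right below 0.0025 m and height (world z) of each of round_unit, console below 0.012 m and angle between each of round_unit, console's own z axis and vertical below 0.2 rad and distance of each of round_unit, console from where it was at the start of the episode below 0.025 m and linear speed of each of round_unit, console below 0.02 m/s and distance of each of square_unit, long_unit, note_block, stapler, marker, tape_roll, mug, stamp from where it was at the start of the episode below 0.015 m); the arm keeps its last pose, push and grip.
It fails at once if the round unit or the console is pushed harder than 20 N (contact force between any of the arm, the fingers and round_unit above 20 N or contact force between any of the arm, the fingers and console above 20 N).
It fails at once if the round unit or the console is lifted more than 12 mm, tipped more than 0.2 rad or shoved more than 25 mm (height (world z) of any of round_unit, console above 0.012 m or angle between any of round_unit, console's own z axis and vertical above 0.2 rad or distance of any of round_unit, console from where it was at the start of the episode above 0.025 m).
It fails at once if any other key is pressed down more than 2.5 mm (value of joint any of square_key, long_key, zone_left, zone_right above 0.0025 m).
It fails at once if a bystander (other units, desk things) is moved more than 15 mm or tipped (distance of any of square_unit, long_unit, note_block, stapler, marker, tape_roll, mug, stamp from where it was at the start of the episode above 0.015 m or angle between any of square_unit, long_unit, note_block, stapler, marker, tape_roll, mug, stamp's own z axis and vertical above 0.25 rad).
It also fails if it takes over 40 s, if anything falls off the work surface, if the arm or the gripper's body presses on something with over 40 N, if the wrist force passes 120 N, or if a joint passes its speed limit or range.

## Robot

A 7-joint arm with a two-finger parallel gripper is mounted at the origin on the work surface. World frame = base frame: x ahead of the robot, y to its left, z up, the work surface at z = 0. Lengths are in m, angles in degrees, forces in N, time in s.
With the tool pointing down it reaches from about 0.35 to 0.9 m from the base axis. Payload 7.2 kg.
Tool frame: the origin (TCP) lies on the centre line of the jaws, within the pads' length; the fingertips stand env.finger_overhang ahead of it and the grasp point (between the pads) lies 8 mm behind it (env.finger_overhang is the distance from the TCP to the fingertips, in m); z points along the fingers, x is the direction in which the jaws open and shut, and the axes are right-handed (so a half turn about z gives the same grasp; the last joint's range is limited). The gripper opens to 88 mm and grips with 3 to 60 N. Pads are 20 mm wide; open, the fingers measure 115 mm over their backs; the gripper's body (75 mm by 178 mm) begins 61 mm behind the grasp point.
Start: joints at [-79.538, 23.554, -0.728, 91.456, 0.321, 64.991, -4.71], TCP at [0.155, 0.605, 0.234] pointing down, gripper open.
Joint ranges: [-169.25, 169.25], [-16.82, 113.86], [-84.01, 82.57], [7.8, 145.47], [-59.2, 239.2], [7.22, 106.19], [-163.78, 163.78]. Speed limits (degrees/s): [136.94, 136.94, 172.46, 172.46, 180, 180, 180].

## Interface

Orientations are given as a 3x3 rotation matrix whose columns are the frame's x, y, z axes.
In Python, from workcell import env gives the robot as it stands. The module is installed in compiled form; this text tells all that it offers.
- The arm moves only by the tool send_rows, never from a script. Its argument "series" is a list of rows, each a list of 7 numbers: the turn, a rotation vector about the tool's x, y, z as a fraction of full scale, then the shift along the tool's x, y, z as a fraction of full scale, then the opening in per cent of the stroke, from 0 (shut) to 100 (fully open). In form: [[wx, wy, wz, dx, dy, dz, grip], ...]. A call has 1 to 12 rows; each row shifts and turns the commanded pose from where the row before left it, along the tool's axes as they then stand; what a row does not reach is not made up. Full scale, the value 1, is 0.03 m for a shift and 360 degrees for a turn. A row lasts 1/12 s, in which the tool goes at most 41.7 mm and 7.16 degrees, less where a joint would pass 70% of its speed; a pose out of reach is approached as far as the arm can. A call with a number of a shift or a turn outside -1 to 1 is refused whole. A call with a gripper value outside its range is refused whole. The fingers move at their own pace and stop on an object; "force" is the grip in N (left out, the last holds). Time passes only in rows, so rows that do not move let the fingers close. It gives the time, the measured TCP pose, the force and the opening at its end, in the units of the state.
- env.get_state(): the state, without advancing time (a new reading comes with each control period).
- env.read_camera(name): name is "scene" or "top"; returns a dict with "image" (400x640x3 uint8, red, green, blue), "camera_matrix" (3x3 intrinsics, pixels), "world_from_camera" (4x4, takes a point from camera to world coordinates). Camera axes: x right, y down, z forward; pixel columns grow to the right and rows downward; lengths in m; the calibration is good to about 2 mm. A picture is of the moment at which its call begins. There is no depth.
- env.sign_off(): hands the job in, once; it reports no verdict.
The state is a dict: "t": time; "joint_positions": joint angles; "dq": joint speeds; "joint_torque": joint torques, N m; "tool_pos": TCP position; "orientation": TCP orientation; "force": force on the tool from outside, world axes, zero at the start; "ft_torque": the same for the moment, N m; "opening": opening from 0.0 (shut) to 1.0 (fully open).
Only numpy, scipy, OpenCV 4.12 (cv2) and the standard library are available. Lean on these libraries where they do the work, as an engineer would, in place of code of your own. Each camera call takes 0.05 s, during which the arm holds its last target.

## Working session

There is one attempt and no reset: what is moved stays moved. The work goes in short steps, Python scripts to look and compute and a tool call to move; the robot and the scene stay as the last step left them, time stands still between calls to the robot, and variables do not carry over. Pictures are saved under pics/ and viewed, and the job is handed in when it is done.

Besides the shell and the picture viewer there is one more tool, called as a command line: name --pt "numbers of a row" for each row, then --argument value for the rest. send_rows: Moves the arm, as the interface text tells. Its arguments: {"type":"object","properties":{"series":{"type":"array"},"force":{"type":"number"}},"required":["series"]}

```bash
mkdir -p pics
python3 - <<'E'
from workcell import env
import cv2,numpy as np
np.set_printoptions(precision=4,suppress=True)
s=env.get_state();print(s['t'],s['tool_pos'],s['orientation'],s['force'],s['opening'],env.finger_overhang)
for n in("scene","top"):
    d=env.read_camera(n);cv2.imwrite(f"pics/{n}0.png",d["image"][:,:,::-1]);print(n,d["camera_matrix"],d["world_from_camera"])
E
```

```text
0.0 [0.155  0.605  0.2328] [[ 0.2482  0.9687 -0.0003]
 [ 0.9687 -0.2482 -0.0016]
 [-0.0016  0.0001 -1.    ]] [-0.9629 -0.3613 -0.2813] 1.002453997770141 0.011
scene [[485.5056   0.     328.2334]
 [  0.     485.5056 192.6842]
 [  0.       0.       1.    ]] [[-0.4122  0.6438 -0.6447  1.2996]
 [ 0.9111  0.2847 -0.2982  0.3857]
 [-0.0084 -0.7103 -0.7039  0.9082]
 [ 0.      0.      0.      1.    ]]
top [[505.8388   0.     323.3287]
 [  0.     505.8388 203.0364]
 [  0.       0.       1.    ]] [[ 0.0061 -0.9965  0.0835  0.4193]
 [-0.9999 -0.0068 -0.0084  0.0557]
 [ 0.0089 -0.0834 -0.9965  1.4418]
 [ 0.      0.      0.      1.    ]]
```

View pics/top0.png

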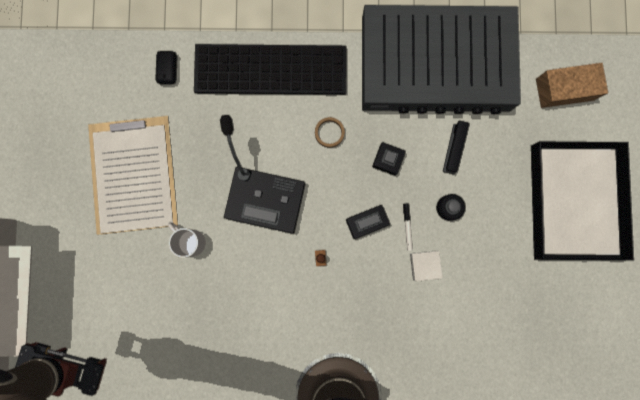

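View pics/scene0.png

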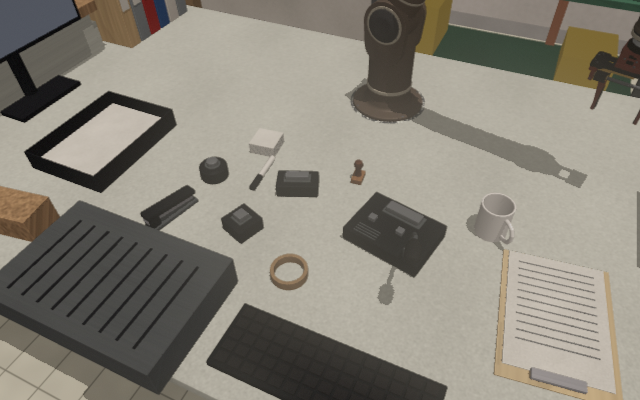

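Top view: the round unit is near (451,207), the console near (264,200) with its talk bar near (261,214). The long unit is near (368,222) and the square one near (389,158). I'll zoom in to measure.

Run:
```python
import cv2,numpy as np
a=cv2.imread("pics/top0.png");b=cv2.imread("pics/scene0.png")
def crop(im,x,y,w,h,k):return cv2.resize(im[y:y+h,x:x+w],None,fx=k,fy=k,interpolation=cv2.INTER_CUBIC)
g=lambda i:np.clip(i.astype(float)*1.8,0,255).astype(np.uint8)
A=crop(a,215,160,100,80,4);B=crop(a,420,180,60,50,6)[:300,:360]
C=crop(b,335,180,120,100,4)[:, :400*1];D=crop(b,190,145,60,50,6)[:300,:360]
o=np.zeros((600,800,3),np.uint8);o[:300,:360]=B;o[300:600,:360]=D;cv2.imwrite("pics/z1.png",g(o))
o=np.zeros((400,800,3),np.uint8);o[:320,:400]=A
o[:400,400:800]=C[:400,:400];cv2.imwrite("pics/z2.png",g(o))
```

```text
(no output)
```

View pics/z1.png

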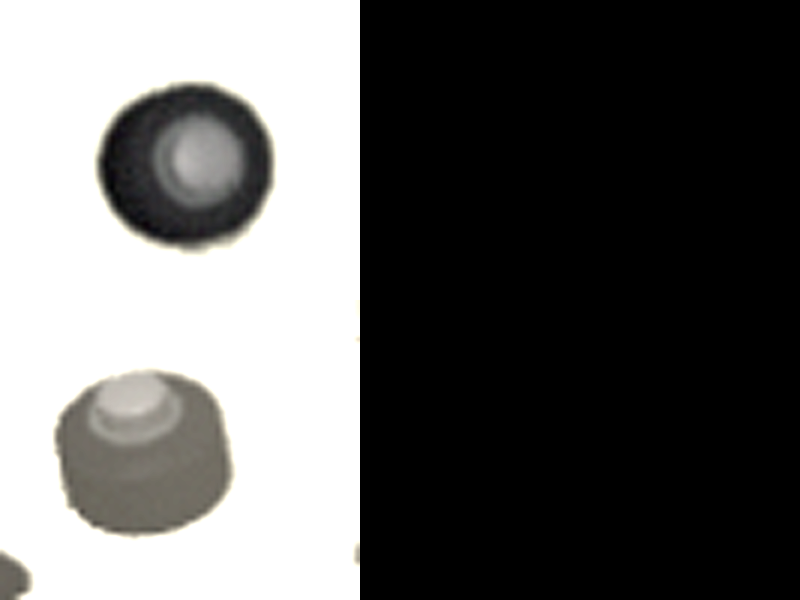

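View pics/z2.png

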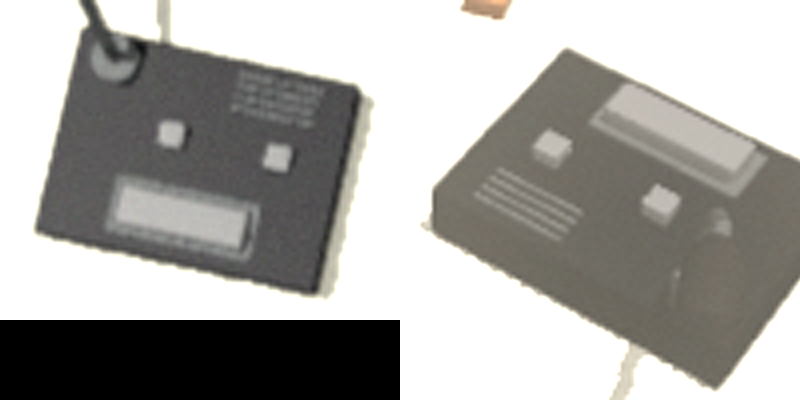

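```bash
cat > h.py <<'E'
import numpy as np
from workcell import env
np.set_printoptions(precision=4,suppress=True)
def px(d,uv,z):
    T=d["world_from_camera"];r=T[:3,:3]@np.linalg.inv(d["camera_matrix"])@[uv[0],uv[1],1.]
    return T[:3,3]+r*(z-T[2,3])/r[2]
E
python3 - <<'E'
from h import *
t=env.read_camera("top");s=env.read_camera("scene")
print("round",px(t,(454.5,205.8),.056),px(s,(212,160.5),.056))
print("talk",px(t,(259.8,213.5),.061),px(s,(405.1,212.1),.061))
c=lambda x,y:(215+x/4-.4,160+y/4-.4)
for p in[(122,183),(250,207),(242,249),(113,223)]:print("barcorner",px(t,c(*p),.061))
for p in[(82,30),(358,90),(320,296),(38,232)]:print("con",px(t,c(*p),.045))
for n,p,z in[("stamp",(321,258),.05),("long",(368,221),.05),("mug",(184,243),.09),("square",(390,158),.05),("marker",(408,225),.01),("stapler",(456,147),.05),("note",(426,266),.034)]:print(n,px(t,p,z))
q=env.get_state();print(q['t'],q['force'])
E
```

```text
round [ 0.5302 -0.3173  0.056 ] [ 0.5334 -0.3108  0.056 ]
talk [0.5051 0.2175 0.061 ] [0.5094 0.2211 0.061 ]
barcorner [0.5271 0.258  0.061 ]
barcorner [0.5113 0.1704 0.061 ]
barcorner [0.4825 0.1754 0.061 ]
barcorner [0.4997 0.2636 0.061 ]
con [0.635  0.2902 0.045 ]
con [0.5943 0.0978 0.045 ]
con [0.4512 0.1227 0.045 ]
con [0.4941 0.3176 0.045 ]
stamp [0.3849 0.0495 0.05  ]
long [ 0.487  -0.0794  0.05  ]
mug [0.4234 0.414  0.09  ]
square [ 0.663  -0.1409  0.05  ]
marker [ 0.4784 -0.1967  0.01  ]
stapler [ 0.6955 -0.3257  0.05  ]
note [ 0.3642 -0.2415  0.034 ]
0.2 [ 0.7278 -0.3625 -0.7106]
```

send_rows --pt "0 0 0 -0.6 0.8 0 0" --pt "0 0 0 -0.6 0.8 0 0" --pt "0 0 0 -0.6 0.8 0 0" --pt "0 0 0 -0.6 0.8 0 0" --pt "0 0 0 -0.6 0.8 0 0" --pt "0 0 0 -0.6 0.8 0 0" --pt "0 0 0 -0.6 0.8 0 0" --pt "0 0 0 -0.6 0.8 0 0" --pt "0 0 0 -0.6 0.8 0 0" --pt "0 0 0 -0.6 0.8 0 0" --pt "0 0 0 -0.6 0.8 0 0" --pt "0 0 0 -0.6 0.8 0 0" --force 10

```text
t: 1.2
tool_pos: [0.3812, 0.3234, 0.2337]
orientation: [[0.248, 0.969, 0.0], [0.969, -0.248, 0.0], [0.0, -0.0, -1.0]]
force: [1.3, -0.4, -1.0]
opening: 0.129
```

send_rows --pt "0 0 0 -0.8 0.42 0 0" --pt "0 0 0 -0.8 0.42 0 0" --pt "0 0 0 -0.8 0.42 0 0" --pt "0 0 0 -0.8 0.42 0 0" --pt "0 0 0 -0.8 0.42 0 0" --pt "0 0 0 -0.8 0.42 0 0" --pt "0 0 0 -0.8 0.42 0 0" --pt "0 0 0 -0.8 0.42 0 0" --pt "0 0 0 -0.8 0.42 0 0" --pt "0 0 0 -0.8 0.42 0 0" --pt "0 0 0 -0.8 0.42 0 0" --pt "0 0 0 -0.8 0.42 0 0"

```text
t: 2.2
tool_pos: [0.4555, 0.0069, 0.2337]
orientation: [[0.248, 0.969, 0.0], [0.969, -0.248, 0.0], [0.0, 0.0, -1.0]]
force: [0.7, 1.3, 0.2]
opening: 0.007
```

send_rows --pt "0 0 0 -0.8 0.4 0 0" --pt "0 0 0 -0.8 0.4 0 0" --pt "0 0 0 -0.8 0.4 0 0" --pt "0 0 0 -0.8 0.4 0 0" --pt "0 0 0 -0.8 0.4 0 0" --pt "0 0 0 -0.8 0.4 0 0" --pt "0 0 0 -0.8 0.4 0 0" --pt "0 0 0 -0.8 0.4 0 0" --pt "0 0 0 -0.8 0.4 0 0" --pt "0 0 0 -0.8 0.4 0 0" --pt "0 0 0 -0.8 0.4 0 0" --pt "0 0 0 0 0 0 0"

```text
t: 3.2
tool_pos: [0.5174, -0.2857, 0.2336]
orientation: [[0.253, 0.967, -0.0], [0.967, -0.253, -0.003], [-0.003, 0.001, -1.0]]
force: [-1.4, 0.5, -0.4]
opening: 0.005
```

send_rows --pt "0 0 0 -0.42 0.34 0 0" --pt "0 0 0 -0.41 0.34 0 0" --pt "0 0 0 0 0 0.6 0" --pt "0 0 0 0 0 0.8 0" --pt "0 0 0 0 0 0.8 0" --pt "0 0 0 0 0 0.8 0" --pt "0 0 0 0 0 0.6 0" --pt "0 0 0 0 0 0.4 0" --pt "0 0 0 0 0 0 0" --pt "0 0 0 0 0 0 0"

```text
t: 4.03
tool_pos: [0.5314, -0.3092, 0.1136]
orientation: [[0.248, 0.969, -0.001], [0.969, -0.248, 0.0], [0.0, -0.001, -1.0]]
force: [0.2, -0.6, 0.2]
opening: 0.002
```

Run:
```python
from h import *
import cv2
s=env.get_state();print(s['t'],s['tool_pos'],s['force'])
a=env.read_camera("top")["image"][:,:,::-1];b=env.read_camera("scene")["image"][:,:,::-1]
A=cv2.resize(a[150:270,390:510],(480,480)[:2]);B=cv2.resize(b[90:210,150:270],(480,480))
A=A[:, :400];B=B[:,:400]
cv2.imwrite("pics/r1.png",np.clip(np.hstack([A,B]).astype(float)*1.6,0,255).astype(np.uint8))
```

```text
4.0333 [ 0.5314 -0.3092  0.1136] [ 0.1535 -0.5771  0.2319]
```

View pics/r1.png

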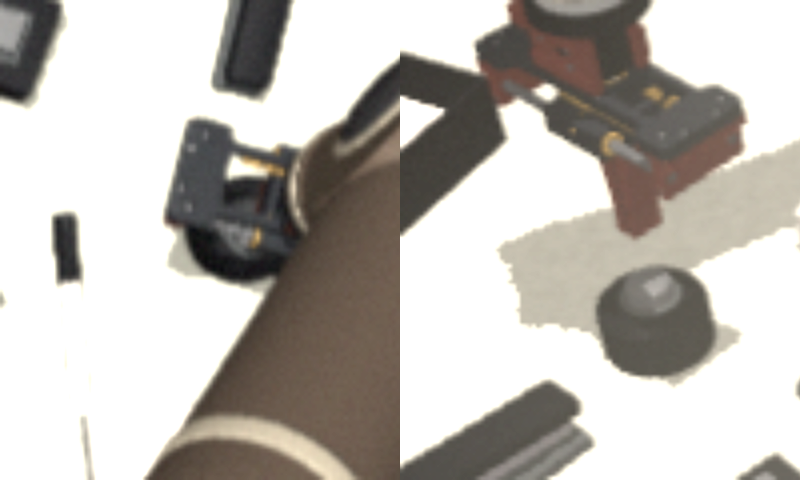

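send_rows --pt "0 0 0 -0.14 0 0.4 0" --pt "0 0 0 0 0 0.5 0" --pt "0 0 0 0 0 0.3 0" --pt "0 0 0 0 0 0.15 0" --pt "0 0 0 0 0 0.07 0" --pt "0 0 0 0 0 0 0" --pt "0 0 0 0 0 0 0"

```text
t: 4.72
tool_pos: [0.5306, -0.3138, 0.0714]
orientation: [[0.248, 0.969, 0.0], [0.969, -0.248, -0.0], [-0.0, 0.0, -1.0]]
force: [0.0, 0.3, 1.2]
opening: 0.003
```

send_rows --pt "0 0 0 0 0 0.07 0" --pt "0 0 0 0 0 0.07 0" --pt "0 0 0 0 0 0 0" --pt "0 0 0 0 0 0 0"

```text
t: 5.05
tool_pos: [0.5308, -0.3137, 0.0671]
orientation: [[0.248, 0.969, 0.001], [0.969, -0.248, -0.0], [-0.0, 0.001, -1.0]]
force: [0.5, -0.1, 1.2]
opening: 0.008
```

send_rows --pt "0 0 0 0 0 0.07 0" --pt "0 0 0 0 0 0.07 0" --pt "0 0 0 0 0 0 0" --pt "0 0 0 0 0 0 0"

```text
t: 5.38
tool_pos: [0.5307, -0.3137, 0.0628]
orientation: [[0.248, 0.969, 0.001], [0.969, -0.248, -0.0], [-0.0, 0.001, -1.0]]
force: [1.5, -0.2, 3.1]
opening: 0.006
```

send_rows --pt "0 0 0 0 0 0.04 0" --pt "0 0 0 0 0 0.03 0" --pt "0 0 0 0 0 0 0" --pt "0 0 0 0 0 0 0"

```text
t: 5.72
tool_pos: [0.5307, -0.3137, 0.0607]
orientation: [[0.248, 0.969, 0.001], [0.969, -0.248, -0.0], [-0.0, 0.001, -1.0]]
force: [1.4, -0.1, 4.0]
opening: 0.004
```

Run:
```python
from h import *
import cv2
s=env.get_state();print(s['t'],s['tool_pos'],s['force'])
b=env.read_camera("scene")["image"][:,:,::-1]
B=cv2.resize(b[100:200,160:260],(600,600),interpolation=cv2.INTER_CUBIC)
cv2.imwrite("pics/r2.png",np.clip(B.astype(float)*1.6,0,255).astype(np.uint8))
```

```text
5.7167 [ 0.5307 -0.3137  0.0607] [ 1.448  -0.1339  3.9518]
```

View pics/r2.png

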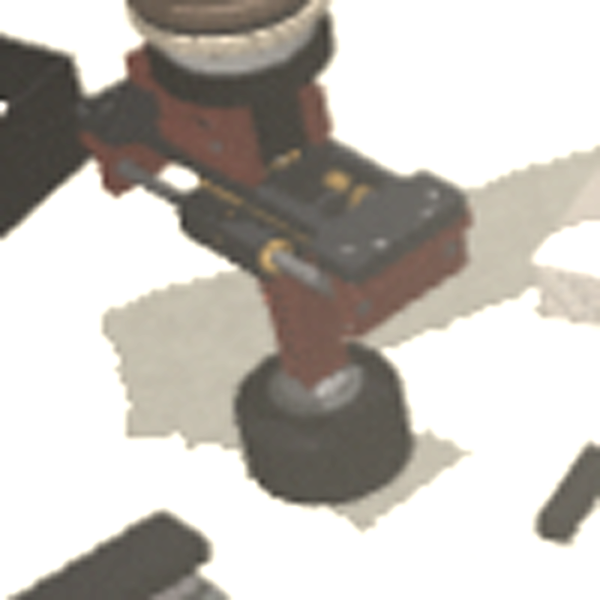

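The finger is on the round key's top at (310,380) in the crop. Travel is about 6.3 mm and the force about 4 N, which matches the spring. Releasing now.

send_rows --pt "0 0 0 0 0 -0.2 0" --pt "0 0 0 0 0 -0.4 0" --pt "0 0 0 0 0 -0.8 0" --pt "0 0 0 0 0 -0.8 0" --pt "0 0 0 0 0 -0.8 0" --pt "0 0 0 0 0 -0.8 0" --pt "0 0 0 0 0 0 0" --pt "0 0 0 0 0 0 0"

```text
t: 6.43
tool_pos: [0.5304, -0.3137, 0.1762]
orientation: [[0.248, 0.969, 0.002], [0.969, -0.248, -0.0], [0.0, 0.002, -1.0]]
force: [0.8, -1.2, -0.0]
opening: 0.007
```

Run:
```python
from h import *
import cv2
s=env.get_state();print(s['t'],s['tool_pos'],s['force'])
b=env.read_camera("scene")["image"][:,:,::-1]
B=cv2.resize(b[100:200,160:260],(600,600),interpolation=cv2.INTER_CUBIC)
cv2.imwrite("pics/r3.png",np.clip(B.astype(float)*1.6,0,255).astype(np.uint8))
```

```text
6.4333 [ 0.5304 -0.3137  0.1762] [ 0.7925 -1.1573 -0.0449]
```

View pics/r3.png

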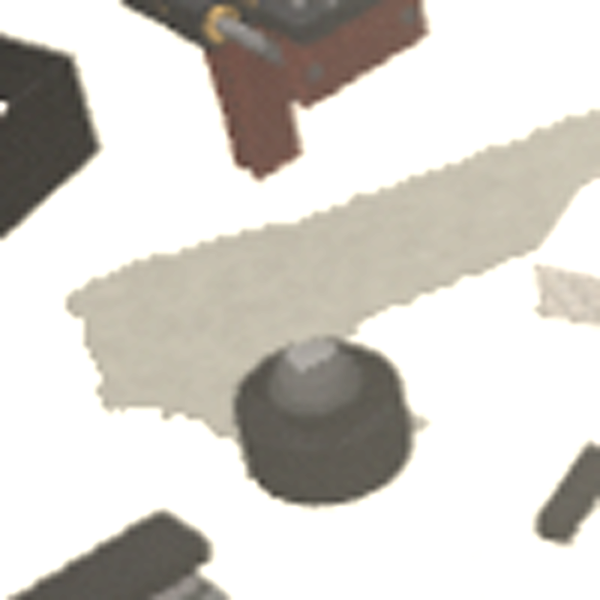

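The key is back up, with its highlight at (312,353), and the unit hasn't moved. On to the console.

send_rows --pt "0 0 0 0.8 -0.25 0 0" --pt "0 0 0 0.8 -0.25 0 0" --pt "0 0 0 0.8 -0.25 0 0" --pt "0 0 0 0.8 -0.25 0 0" --pt "0 0 0 0.8 -0.25 0 0" --pt "0 0 0 0.8 -0.25 0 0" --pt "0 0 0 0.8 -0.25 0 0" --pt "0 0 0 0.8 -0.25 0 0" --pt "0 0 0 0.8 -0.25 0 0" --pt "0 0 0 0.8 -0.25 0 0" --pt "0 0 0 0.8 -0.25 0 0" --pt "0 0 0 0.8 -0.25 0 0"

```text
t: 7.48
tool_pos: [0.5132, -0.011, 0.1733]
orientation: [[0.248, 0.969, -0.003], [0.969, -0.248, -0.0], [-0.001, -0.003, -1.0]]
force: [0.0, -0.6, 0.3]
opening: 0.004
```

send_rows --pt "0 0 0 0.8 -0.25 0 0" --pt "0 0 0 0.8 -0.25 0 0" --pt "0 0 0 0.8 -0.25 0 0" --pt "0 0 0 0.8 -0.25 0 0" --pt "0 0 0 0.8 -0.25 0 0" --pt "0 0 0 0.8 -0.25 0 0" --pt "0 0 0 0.8 -0.25 0 0" --pt "0 0 0 0.8 -0.25 0 0" --pt "0 0 0 0.6 -0.2 0 0" --pt "0 0 0 0 0 0 0" --pt "0 0 0 0 0 0 0"

```text
t: 8.4
tool_pos: [0.5016, 0.208, 0.1733]
orientation: [[0.246, 0.969, -0.002], [0.969, -0.246, -0.002], [-0.002, -0.002, -1.0]]
force: [0.2, -0.2, 0.5]
opening: 0.004
```

send_rows --pt "0 0 -0.011 0.3 0.1 0 0" --pt "0 0 0 0 0 0.5 0" --pt "0 0 0 0 0 0.7 0" --pt "0 0 0 0 0 0.7 0" --pt "0 0 0 0 0 0.5 0" --pt "0 0 0 0 0 0.3 0" --pt "0 0 0 0 0 0 0" --pt "0 0 0 0 0 0 0"

```text
t: 9.07
tool_pos: [0.508, 0.2144, 0.0934]
orientation: [[0.182, 0.983, -0.001], [0.983, -0.182, -0.001], [-0.001, -0.001, -1.0]]
force: [-0.9, -0.4, 0.6]
opening: 0.005
```

Run:
```python
from h import *
import cv2
s=env.get_state();print(s['t'],s['tool_pos'],s['force'])
a=env.read_camera("top")["image"][:,:,::-1];b=env.read_camera("scene")["image"][:,:,::-1]
A=cv2.resize(a[150:250,210:310],(400,400));B=cv2.resize(b[160:280,335:455],(400,400))
cv2.imwrite("pics/c1.png",np.clip(np.hstack([A,B]).astype(float)*1.6,0,255).astype(np.uint8))
```

```text
9.0667 [0.508  0.2144 0.0934] [-0.8563 -0.3947  0.6492]
```

View pics/c1.png

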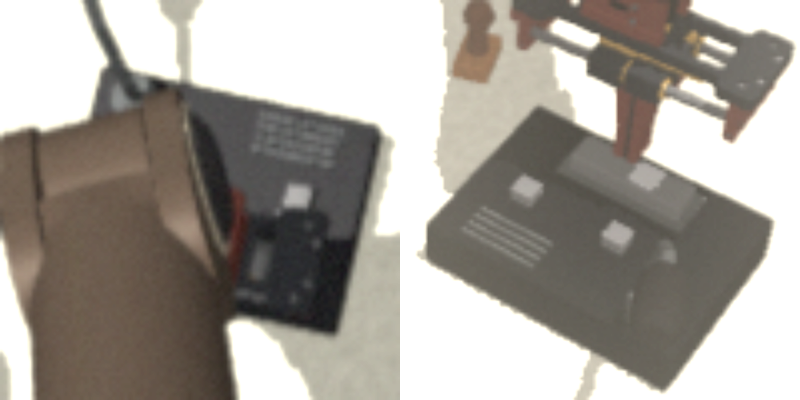

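Scene view: the fingertips, at (630,160), are centred over the bar and about 21 mm above it. The small keys at (527,188) and (617,235) are clear.

send_rows --pt "0 0 0 0 0 0.3 0" --pt "0 0 0 0 0 0.2 0" --pt "0 0 0 0 0 0.1 0" --pt "0 0 0 0 0 0.07 0" --pt "0 0 0 0 0 0 0" --pt "0 0 0 0 0 0 0"

```text
t: 9.67
tool_pos: [0.508, 0.2156, 0.0733]
orientation: [[0.181, 0.984, -0.0], [0.984, -0.181, -0.0], [-0.0, -0.0, -1.0]]
force: [-0.4, -0.3, -0.1]
opening: 0.007
```

send_rows --pt "0 0 0 0 0 0.06 0" --pt "0 0 0 0 0 0.06 0" --pt "0 0 0 0 0 0 0" --pt "0 0 0 0 0 0 0"

```text
t: 10.0
tool_pos: [0.5083, 0.2157, 0.0701]
orientation: [[0.181, 0.984, 0.001], [0.984, -0.181, 0.0], [0.0, 0.0, -1.0]]
force: [0.2, 1.2, 2.4]
opening: 0.01
```

send_rows --pt "0 0 0 0 0 0.06 0" --pt "0 0 0 0 0 0.05 0" --pt "0 0 0 0 0 0.04 0" --pt "0 0 0 0 0 0 0" --pt "0 0 0 0 0 0 0"

```text
t: 10.42
tool_pos: [0.5083, 0.2156, 0.0654]
orientation: [[0.181, 0.984, 0.0], [0.984, -0.181, 0.0], [0.0, 0.0, -1.0]]
force: [0.5, 0.1, 4.5]
opening: 0.005
```

send_rows --pt "0 0 0 0 0 0 0" --pt "0 0 0 0 0 0 0" --pt "0 0 0 0 0 0 0" --pt "0 0 0 0 0 0 0"

```text
t: 10.75
tool_pos: [0.5083, 0.2157, 0.0655]
orientation: [[0.181, 0.984, 0.001], [0.984, -0.181, 0.0], [0.0, 0.0, -1.0]]
force: [1.8, -0.3, 4.6]
opening: 0.006
```

Run:
```python
from h import *
import cv2
for i in range(3):
    d=env.read_camera("scene");s=env.get_state();print(s['t'],s['tool_pos'],s['force'])
b=d["image"][:,:,::-1]
cv2.imwrite("pics/full.png",b)
B=cv2.resize(b[160:280,335:455],(400,400));A=cv2.resize(b[120:220,170:270],(400,400))
cv2.imwrite("pics/c2.png",np.clip(np.hstack([A,B]).astype(float)*1.6,0,255).astype(np.uint8))
```

```text
10.8 [0.5083 0.2157 0.0655] [1.2803 0.1296 3.2677]
10.85 [0.5083 0.2157 0.0655] [1.1674 1.0246 3.9568]
10.9 [0.5082 0.2157 0.0655] [1.539 0.217 3.871]
```

View pics/c2.png

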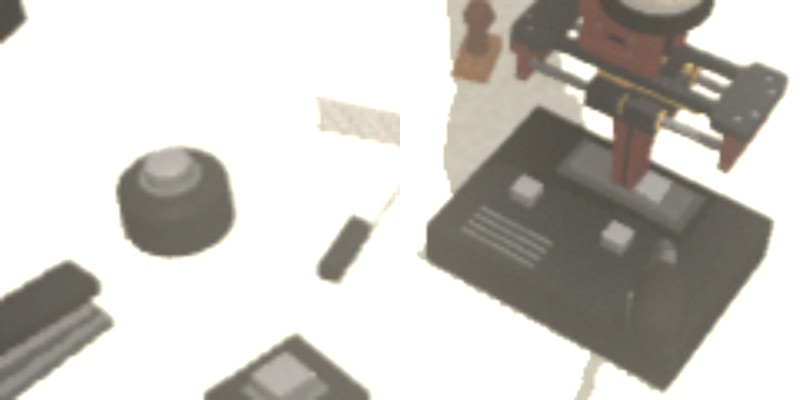

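View pics/full.png

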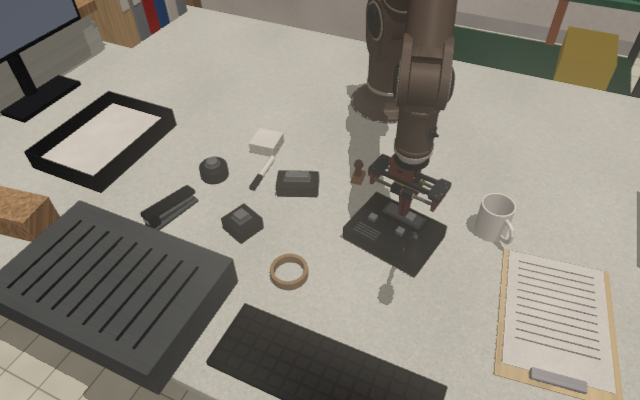

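The fingers are on the bar at (630,185) in the crop, and it is visibly down. The round key at (168,160) is up, and all the other items are where they started. The force is steady at about 4 N, so I'm handing in.

Run:
```python
from h import *
print(env.sign_off());s=env.get_state();print(s['t'],s['tool_pos'],s['force'])
```

```text
the job is handed in; nothing more can be done
None
the job is handed in; nothing more can be done
```

I pressed the round unit's key and let it spring back, then pressed the talk bar and was still holding it down when I handed the job in at about 10.9 s. The hand-in gave no verdict.

- **Round key:** it went down about 6.3 mm at about 4 N with the gripper shut. A picture after I lifted off showed it back up.
- **Talk bar:** it is held about 6.5 mm down; the last force readings varied between 3.3 and 4.6 N, where about 4.2 N would be expected from the spring.
- **Everything else:** the last scene picture showed the round unit, console and all other items where they started, with the other keys up.
- **Disagreement:** the two cameras put the round key about 7 mm apart and the talk bar about 6 mm apart. I aimed between the two estimates; both presses landed on the key and the bar.

The key travels come from fingertip height, as the joint values can't be read directly.

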